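Load the second brass blank and lift the carrier

TASK

Thread the loose brass tube blank onto the empty post of the carrier on the bench, right down onto its wooden base, and let it go. Then take the carrier by its red handle, lift it straight up, at least 10 cm clear of the bench, and finish while holding it there, level and steady, with both brass blanks still seated on their posts. Leave the silver and dark blanks and everything else on the bench where they are.

Things in the scene. Friction and masses are not known exactly. Their poses are not given: they have to be found in the camera images.
- carrier: loose blank carrier, about 0.4 kg without blanks: light wooden base 180 x 56 x 14 mm, two upright steel posts (13 mm diameter, 36 mm tall above the base, tapered in the top 6 mm) 62 mm from the middle at either end, and between them a red bridge handle. Origin: centre of the base's underside, on the bench at the start (bench at z = 0); its x runs along the base towards the empty post, y across, z up. With a blank on each post it balances at the handle; it may stand at any yaw
- handle (a point): centre of the carrier's red grip bar, 75 mm above the base's underside; bar 60 mm long (along carrier x), 16 mm thick (along y), 22 mm tall (top at 86 mm); two thin legs below it at 20 mm either side. Axes as the carrier's
- free_post (a point): tip of the carrier's post that is empty at the start, 50 mm above the underside of the base (36 mm above the base's top); axes as the carrier's
- loaded_post (a point): tip of the carrier's other post, which already carries a brass blank; same height
- brass_blank_mid (a point): heavy turned tube blank (a thick plain ring), 36 mm outside diameter, hole 20 mm, 22 mm tall, about 0.13 kg; point at its centre, half-way up; z along its hole. Brass (yellow metal), lying flat on the bench: the one to load. Seated on the carrier its centre is 25 mm above the base's underside
- loaded_blank_mid (a point): heavy turned tube blank (a thick plain ring), 36 mm outside diameter, hole 20 mm, 22 mm tall, about 0.13 kg; point at its centre, half-way up; z along its hole. Brass, already on the carrier's loaded post
- silver_blank_mid (a point): heavy turned tube blank (a thick plain ring), 36 mm outside diameter, hole 20 mm, 22 mm tall, about 0.13 kg; point at its centre, half-way up; z along its hole. Silver-coloured, flat on the bench; leave alone
- dark_blank_mid (a point): heavy turned tube blank (a thick plain ring), 36 mm outside diameter, hole 20 mm, 22 mm tall, about 0.13 kg; point at its centre, half-way up; z along its hole. Dark grey steel, flat on the bench; leave alone
- mallet: wooden mallet lying on the bench, 250 mm long, head 48 mm across and 85 mm wide at its +x end; leave alone. Origin on the bench under the handle
- polish_jar: closed jar, 56 mm across, 60 mm tall; leave alone. Origin at its underside
- bench_block: steel bench block 65 x 65 x 32 mm; leave alone. Origin at its underside
- graver: screwdriver-like hand tool with a green handle, about 150 mm long, lying along its x; leave alone. Origin at its underside

How it is judged:
By the outcome, as a careful person would: the job done as asked, in the order asked, and still so for the second after the job is handed in, while the arm keeps its last pose, push and grip.
It also fails if it takes over 58 s, if anything falls off the work surface, if the arm or the gripper's body presses on something with over 40 N, if the wrist force passes 120 N, or if a joint passes its speed limit or range.

ROBOT

A 6-joint arm with a two-finger parallel gripper is mounted at the origin on the work surface. World frame = base frame: x ahead of the robot, y to its left, z up, the work surface at z = 0. Lengths are in m, angles in rad, forces in N, time in s.
With the tool pointing down it reaches from about 0.35 to 0.975 m from the base axis. Payload 4.9 kg.
Tool frame: the origin (TCP) lies on the centre line of the jaws, within the pads' length; the fingertips stand ctrl.tcp_to_tips ahead of it and the grasp point (between the pads) lies 3 mm ahead of it (ctrl.tcp_to_tips is the distance from the TCP to the fingertips, in m); z points along the fingers, y is the direction in which the jaws open and shut (so a half turn about z gives the same grasp; the last joint's range is limited). The gripper opens to 85 mm and grips with 20 to 120 N. Pads are 22 mm wide; open, the fingers measure 114 mm over their backs; the gripper's body (76 mm by 85 mm) begins 54 mm behind the grasp point. The pads swing forward as they close: fully open they stand 13 mm farther back than shut.
Start: joints at [1.18, 0.053, 1.613, -0, 1.476, -0.119], TCP at [0.168, 0.602, 0.253] pointing down, gripper open.
Joint ranges: [-3.01, 3.01], [-1.01, 2.22], [0.06, 2.58], [-1.02, 4.17], [0.09, 2.62], [-3.14, 3.14]. Speed limits (rad/s): [2.57, 2.57, 3.14, 3.14, 3.14, 3.14].

INTERFACE

Orientations are given as a rotation vector (axis times angle).
In Python, from station import ctrl, vision gives the robot as it stands.
- The arm moves only by the tool jog_arm, never from a script. Its argument "deltas" is a list of rows, each a list of 7 numbers: the turn, a rotation vector about the tool's x, y, z in rad, then the shift along the tool's x, y, z in cm, then the opening, from 0 (shut) to 1 (fully open). A call has 1 to 12 rows; each row shifts and turns the commanded pose from where the row before left it, along the tool's axes as they then stand; what a row does not reach is not made up. A row lasts 1/12 s, in which the tool goes at most 41.7 mm and 7.16 degrees, less where a joint would pass 70% of its speed; a pose out of reach is approached as far as the arm can. A call with a gripper value outside its range is refused whole. The fingers move at their own pace and stop on an object; "grip_force" is the grip in N (left out, the last holds). Time passes only in rows, so rows that do not move let the fingers close. It gives the time, the measured TCP pose, the force and the opening at its end, in the units of the state.
- ctrl.get_obs(): the state, without advancing time (a new reading comes with each control period).
- vision.get_image(name): name is "scene" or "top"; returns (picture, depth): 384x512x3 uint8, red, green, blue; 384x512 float32, m along the optical axis (not along the pixel's ray), 0 where there is no reading.
- vision.calibration(name): a dict with "fx", "fy", "cx", "cy" (pixels), "rvec" (rotation vector, rad) and "tvec" (3), from world to camera coordinates, as OpenCV has them. Camera axes: x right, y down, z forward; pixel columns grow to the right and rows downward; lengths in m; the calibration is good to about 2 mm. A picture is of the moment at which its call begins. calibration takes no time and is no camera call.
- ctrl.finish_job(): hands the job in, once; it reports no verdict.
The state is a dict: "t": time; "q": joint angles; "dq": joint speeds; "effort": joint torques, N m; "tool_pos": TCP position; "tool_rot": TCP orientation; "contact_force": force on the tool from outside, world axes, zero at the start; "wrist_torque": the same for the moment, N m; "opening": finger opening in m.
Only numpy, scipy, OpenCV 4.12 (cv2) and the standard library are available. Lean on these libraries where they do the work, as an engineer would, in place of code of your own. Each camera call takes 0.05 s, during which the arm holds its last target. There are 200 camera calls.

## Working session

There is one attempt and no reset: what is moved stays moved. The work goes in short steps, Python scripts to look and compute and a tool call to move; the robot and the scene stay as the last step left them, time stands still between calls to the robot, and variables do not carry over. Pictures are saved under pics/ and viewed, about 8 in all and at most 12, crops included, and the job is handed in when it is done.

Besides the shell and the picture viewer there is one more tool, called after ">>>" in YAML: its name, and indented under it one key for each argument. jog_arm: Moves the arm, as the interface text tells. Its arguments: {"type":"object","properties":{"deltas":{"type":"array"},"grip_force":{"type":"number"}},"required":["deltas"]}

```bash
mkdir -p pics; ls
cat > h.py <<'E'
import numpy as np, cv2
from station import ctrl, vision
def cal(n):
    c=vision.calibration(n); R=cv2.Rodrigues(np.array(c['rvec'],float))[0]; return c,R,np.array(c['tvec'],float).ravel()
def ray(n,u,v,z):
    c,R,t=cal(n); d=R.T@np.array([(u-c['cx'])/c['fx'],(v-c['cy'])/c['fy'],1]); o=-R.T@t
    return o+d*(z-o[2])/d[2]
def proj(n,p):
    c,R,t=cal(n); q=R@np.array(p)+t; return np.array([c['fx']*q[0]/q[2]+c['cx'],c['fy']*q[1]/q[2]+c['cy']])
def cloud(n,depth):
    c,R,t=cal(n); v,u=np.indices(depth.shape); P=np.stack([(u-c['cx'])/c['fx']*depth,(v-c['cy'])/c['fy']*depth,depth],-1)
    return (P-t)@R
def save(n,img,box=None,s=1):
    if box: img=img[box[1]:box[3],box[0]:box[2]]
    cv2.imwrite('pics/'+n,cv2.resize(img[...,::-1],None,fx=s,fy=s,interpolation=cv2.INTER_CUBIC))
E
python3 - <<'E'
from h import *
for n in('scene','top'):
    i,d=vision.get_image(n); np.savez('a_'+n,i=i,d=d); save('a_%s.png'%n,i,s=1.5)
    c,R,t=cal(n); print(n,-R.T@t,c['fx'])
print(ctrl.get_obs(),ctrl.tcp_to_tips)
E
```

```text
pics
scene [ 1.27547249 -0.28558545  0.5629592 ] 407.7906833188057
top [0.44593771 0.07530475 1.16532457] 453.94130367708874
{'t': 0.1, 'q': array([ 1.18000357e+00,  5.32994573e-02,  1.61415210e+00, -1.90785562e-05,
        1.47601448e+00, -1.19027043e-01]), 'dq': array([-0.00091584, -0.00280547, -0.00237267,  0.00012207,  0.00283153,
       -0.00042226]), 'effort': array([ 7.72306921e-04, -3.94905031e+01, -3.71362495e+01, -8.74940679e-05,
        3.99621335e-03,  9.58072491e-06]), 'tool_pos': array([0.16758963, 0.60156673, 0.25218333]), 'tool_rot': array([-4.25511599e-01, -3.11218311e+00,  2.85472377e-03]), 'contact_force': array([-0.38012507,  0.54577733, -0.44572576]), 'wrist_torque': array([-0.01298416,  0.00097101, -0.05037866]), 'opening': 0.08518706881132343} 0.022
```

View pics/a_top.png

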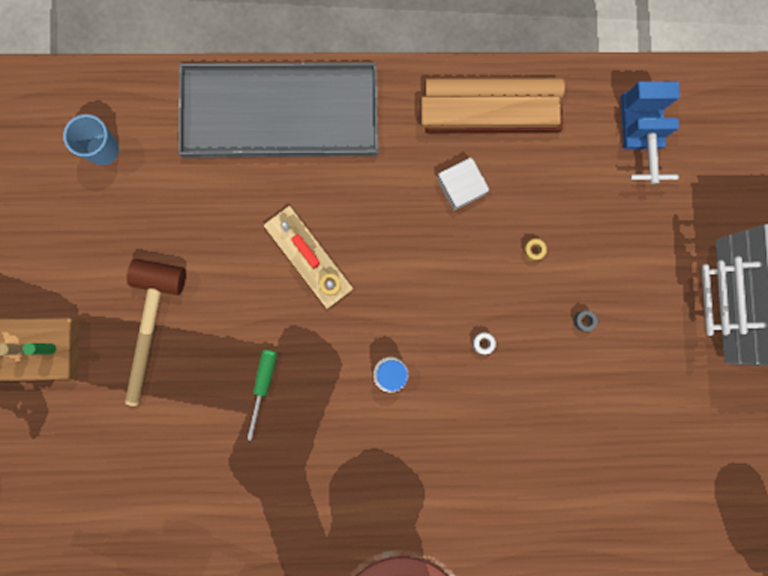

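View pics/a_scene.png

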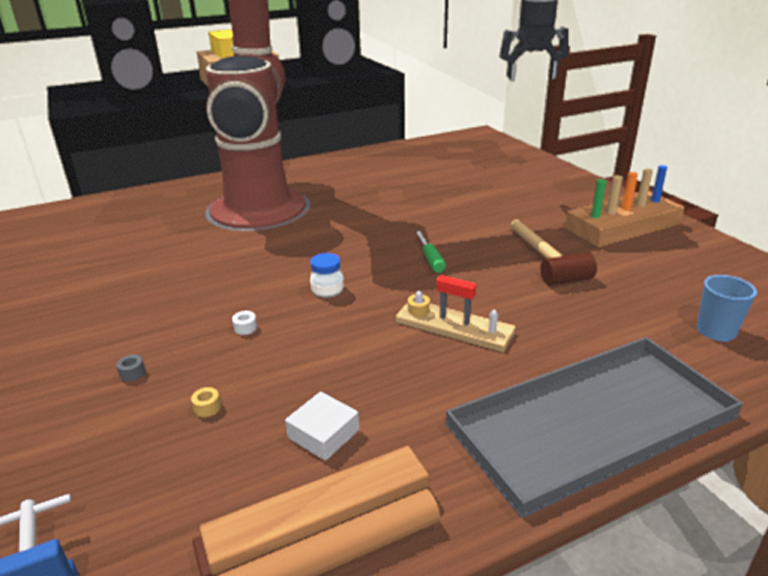

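The top view shows the loose brass blank at (357,166) in camera pixels. The carrier's handle is at (203,167), its free post near (191,150) and its loaded post near (220,190). The scene view agrees: the free post is the one nearer the tray.

```bash
cat > m.py <<'E'
from h import *
def comps(n,i,kind):
    h=cv2.cvtColor(i,cv2.COLOR_RGB2HSV)
    H,S,V=h[...,0].astype(int),h[...,1],h[...,2]
    m={'red':((H<5)|(H>175))&(S>190)&(V>150),'brass':(H>17)&(H<28)&(S>110)&(V>110),'wood':(H>13)&(H<28)&(S>50)&(V>140)}[kind]
    k,l,s,c=cv2.connectedComponentsWithStats(m.astype(np.uint8))
    return [(l==j,c[j],s[j]) for j in range(1,k) if s[j,4]>25]
E
python3 - <<'E'
from m import *
for n in('top','scene'):
    f=np.load('a_%s.npz'%n); i,d=f['i'],f['d']; P=cloud(n,d)
    for kind in('red','brass','wood'):
        for m,c,s in comps(n,i,kind):
            print(n,kind,c.round(1),s,'med',np.median(P[m],0).round(4))
            if kind!='wood':
                (cx,cy),(w,h),a=cv2.minAreaRect(np.argwhere(m)[:,::-1].astype(np.float32)); print('   rect',round(cx,1),round(cy,1),round(w,1),round(h,1),a)
f=np.load('a_top.npz'); P=cloud('top',f['d'])
# height-banded points near carrier and blank
for nm,(u0,u1,v0,v1) in dict(car=(170,240,130,210),blank=(340,372,150,182)).items():
    Q=P[v0:v1,u0:u1].reshape(-1,3)
    for a,b in((.008,.02),(.017,.03),(.03,.04),(.04,.06),(.075,.095)):
        q=Q[(Q[:,2]>a)&(Q[:,2]<b)][:,:2]
        if len(q)>3: r=cv2.minAreaRect(q.astype(np.float32)*1000); print(nm,a,b,len(q),q.mean(0).round(4),r)
print('bench z',np.median(P[250:300,100:200,2]))
E
```

```text
top brass [356.5 166. ] [350 159  15  15 143] med [ 0.6115 -0.2422  0.021 ]
   rect 357.0 166.0 14.0 14.0 90.0
top brass [219.6 189. ] [213 182  14  15 132] med [0.5561 0.1092 0.0355]
   rect 219.5 189.0 14.0 13.0 90.0
top wood [327.8  67.5] [ 281   52   96   32 2792] med [ 0.866  -0.1722  0.0385]
top wood [205.2 171.5] [ 176  137   60   69 1351] med [0.5998 0.1449 0.0147]
top wood [357.1 165.6] [350 159  15  14 135] med [ 0.6134 -0.2444  0.0212]
top wood [ 94.6 230. ] [ 83 192  24  79 653] med [0.4622 0.4194 0.0264]
top wood [ 22.8 232. ] [   0  212   48   42 1522] med [0.4644 0.5872 0.041 ]
scene red [303.9 191.2] [292 184  25  15 221] med [0.6124 0.1448 0.08  ]
   rect 303.9 190.7 25.5 10.0 14.931416511535645
scene brass [147.4  29.5] [139  20  17  19 223] med [-0.7263  0.1195  0.2293]
   rect 147.0 29.0 18.0 16.0 90.0
scene brass [278.8 204.4] [271 197  16  15 155] med [0.5679 0.1045 0.0299]
   rect 278.5 204.0 14.0 15.0 90.0
scene brass [136.9 267.6] [128 258  19  20 302] med [ 0.6212 -0.2425  0.0173]
   rect 136.9 267.6 19.2 17.7 78.69007110595703
scene wood [145.   31.1] [131 
[... 871 characters left out ...]
.04 113 [0.5566 0.1121] ((599.13037109375, 136.47650146484375), (136.044921875, 34.58210754394531), 30.56563949584961)
car 0.04 0.06 48 [0.6009 0.1441] ((603.214111328125, 143.71652221679688), (144.3005828857422, 19.989517211914062), 38.713165283203125)
car 0.075 0.095 168 [0.6044 0.1478] ((604.8042602539062, 148.1500244140625), (60.47800064086914, 15.891495704650879), 35.95337677001953)
blank 0.008 0.02 41 [ 0.6092 -0.2396] ((609.4712524414062, -240.71397399902344), (30.52804183959961, 34.10282897949219), 18.73427963256836)
blank 0.017 0.03 108 [ 0.6106 -0.2409] ((610.6759643554688, -240.7103729248047), (33.44224166870117, 35.44803237915039), 1.990609884262085)
bench z 0.0007148378881622936
```

>>> jog_arm:
  deltas:
    - [0,0,0.1176,0,0,0,1]
    - [0,0,0.1176,0,0,0,1]
    - [0,0,0.1176,0,0,0,1]
    - [0,0,0.1176,0,0,0,1]
    - [0,0,0.1176,0,0,0,1]
    - [0,0,0.1176,0,0,0,1]
    - [0,0,0.1176,0,0,0,1]
    - [0,0,0.1176,0,0,0,1]
    - [0,0,0.1176,0,0,0,1]
    - [0,0,0.1176,0,0,0,1]
    - [0,0,0.1176,0,0,0,1]
    - [0,0,0.1176,0,0,0,1]

```text
t: 1.1
tool_pos: [0.1676, 0.6017, 0.2525]
tool_rot: [2.348, 2.086, -0.002]
contact_force: [0.3, 0.4, 0.7]
opening: 0.0854
```

>>> jog_arm:
  deltas:
    - [0,0,0.1176,0,0,0,1]
    - [0,0,0.1176,0,0,0,1]
    - [0,0,0.1176,0,0,0,1]
    - [0,0,0.1176,0,0,0,1]
    - [0,0,0.1176,0,0,0,1]
    - [0,0,0.1176,0,0,0,1]
    - [0,0,0.1176,0,0,0,1]

```text
t: 1.68
tool_pos: [0.1676, 0.6017, 0.2525]
tool_rot: [2.986, 0.972, -0.001]
contact_force: [0.5, -0.3, 0.2]
opening: 0.0855
```

>>> jog_arm:
  deltas:
    - [0,0,0,-0.45,3,0,1]
    - [0,0,0,-0.45,3,0,1]
    - [0,0,0,-0.45,3,0,1]
    - [0,0,0,-0.45,3,0,1]
    - [0,0,0,-0.45,3,0,1]
    - [0,0,0,-0.45,3,0,1]
    - [0,0,0,-0.45,3,0,1]
    - [0,0,0,-0.45,3,0,1]
    - [0,0,0,-0.45,3,0,1]
    - [0,0,0,-0.45,3,0,1]
    - [0,0,0,-0.45,3,0,1]
    - [0,0,0,-0.45,3,0,1]

```text
t: 2.68
tool_pos: [0.3381, 0.2788, 0.2529]
tool_rot: [2.984, 0.982, -0.001]
contact_force: [1.0, -0.3, 0.7]
opening: 0.0855
```

>>> jog_arm:
  deltas:
    - [0,0,0,-0.45,3,0.5,1]
    - [0,0,0,-0.45,3,0.5,1]
    - [0,0,0,-0.45,3,0.5,1]
    - [0,0,0,-0.45,3,0.5,1]
    - [0,0,0,-0.45,3,0.5,1]
    - [0,0,0,-0.45,3,0.5,1]
    - [0,0,0,-0.45,3,0.5,1]
    - [0,0,0,-0.45,3,0.5,1]
    - [0,0,0,-0.45,3,0.5,1]
    - [0,0,0,-0.45,3,0.5,1]
    - [0,0,0,-0.45,3,0.5,1]
    - [0,0,0,-0.45,3,0.5,1]

```text
t: 3.68
tool_pos: [0.5083, -0.043, 0.1925]
tool_rot: [-2.984, -0.981, 0.001]
contact_force: [0.3, -0.4, -0.1]
opening: 0.0852
```

```bash
cat > g.py <<'E'
from h import *
import sys
from scipy.spatial.transform import Rotation as Ro
def go(p,yaw=None,obs=None):
    o=obs or ctrl.get_obs(); R=Ro.from_rotvec(o['tool_rot']).as_matrix()
    print('t',round(o['t'],2),'pos',o['tool_pos'].round(4),'az y',np.degrees(np.arctan2(R[1,1],R[0,1])).round(2),'z',R[:,2].round(4),'F',o['contact_force'].round(2),'open',round(o['opening'],4),'tips',ctrl.tcp_to_tips)
    print('shift cm',(R.T@(np.array(p)-o['tool_pos'])*100).round(2))
if __name__=='__main__': go([float(a) for a in sys.argv[1:4]])
E
python3 g.py .6107 -.2407 .10
```

```text
t 3.68 pos [ 0.5083 -0.043   0.1925] az y -53.61 z [-7.e-04  2.e-04 -1.e+00] F [ 0.27 -0.37 -0.09] open 0.0852 tips 0.022
shift cm [-3.48 22.    9.24]
```

>>> jog_arm:
  deltas:
    - [0,0,0,-0.4,2.75,1.1,1]
    - [0,0,0,-0.4,2.75,1.1,1]
    - [0,0,0,-0.4,2.75,1.1,1]
    - [0,0,0,-0.4,2.75,1.1,1]
    - [0,0,0,-0.5,2.75,1.1,1]
    - [0,0,0,-0.5,2.75,1.1,1]
    - [0,0,0,-0.45,2.75,1.1,1]
    - [0,0,0,-0.45,2.75,1.1,1]
    - [0,0,0,0,0,0,1]
    - [0,0,0,0,0,0,1]

```text
t: 4.52
tool_pos: [0.6098, -0.2399, 0.1034]
tool_rot: [-2.983, -0.978, 0.003]
contact_force: [-0.0, 0.9, -0.9]
opening: 0.0855
```

Run:
```python
from g import *
go([.6107,-.2407,.031])
i,d=vision.get_image('scene'); u,v=proj('scene',[.61,-.24,.05]).astype(int); save('b.png',i,(max(u-90,0),v-110,u+90,v+60),4)
print(u,v, proj('scene',[.6107,-.2407,.10-.022]),proj('scene',[.6107,-.2407,.022]))
```

```text
t 4.52 pos [ 0.6098 -0.2399  0.1034] az y -53.69 z [-0.0029  0.0018 -1.    ] F [-0.02  0.88 -0.92] open 0.0855 tips 0.022
shift cm [0.04 0.14 7.24]
134 251 [131.63101358 241.00206144] [136.69525191 263.21689304]
```

View pics/b.png

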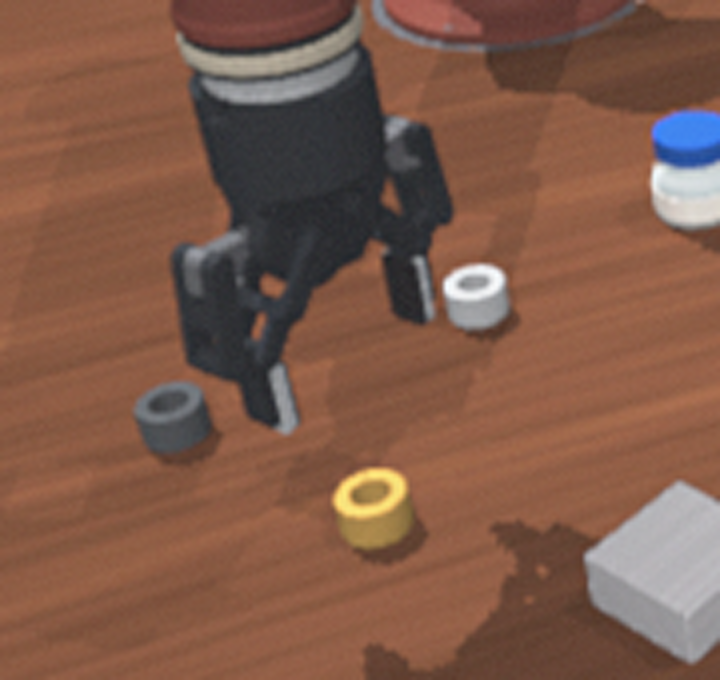

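The fingertips are at about (115,249) and (150,221) in the scene image, straddling the spot behind and above the brass blank at (137,268). They sit further back, as the open fingers should. I'm descending now.

>>> jog_arm:
  deltas:
    - [0,0,0,0.05,0.1,1,1]
    - [0,0,0,0,0,1.5,1]
    - [0,0,0,0,0,1.5,1]
    - [0,0,0,0,0,1,1]
    - [0,0,0,0,0,1,1]
    - [0,0,0,0,0,0.8,1]
    - [0,0,0,0,0,0.5,1]
    - [0,0,0,0,0,0,1]
    - [0,0,0,0,0,0,1]
    - [0,0,0,0,0,0,1]

```text
t: 5.4
tool_pos: [0.6121, -0.2402, 0.0331]
tool_rot: [2.983, 0.981, 0.001]
contact_force: [0.4, 0.1, 0.5]
opening: 0.0852
```

```bash
python3 g.py .6107 -.2407 .028
```

```text
t 5.4 pos [ 0.6121 -0.2402  0.0331] az y -53.6 z [ 1.2e-03 -6.0e-04 -1.0e+00] F [0.42 0.15 0.48] open 0.0852 tips 0.022
shift cm [-0.14 -0.05  0.51]
```

>>> jog_arm:
  deltas:
    - [0,0,0,-0.1,-0.05,0.3,1]
    - [0,0,0,0,0,0.2,1]
    - [0,0,0,0,0,0,0.6]
    - [0,0,0,0,0,0,0.45]
    - [0,0,0,0,0,0,0.35]
    - [0,0,0,0,0,0,0.25]
    - [0,0,0,0,0,0,0.15]
    - [0,0,0,0,0,0,0]
    - [0,0,0,0,0,0,0]
    - [0,0,0,0,0,0,0]
    - [0,0,0,0,0,0,0]
    - [0,0,0,0,0,0,0]
  grip_force: 50

```text
t: 6.4
tool_pos: [0.6109, -0.2403, 0.0279]
tool_rot: [2.984, 0.981, 0.001]
contact_force: [1.0, -0.8, 3.7]
opening: 0.0335
```

>>> jog_arm:
  deltas:
    - [0,0,0,0,0,0,0]
    - [0,0,0,0,0,0,0]
    - [0,0,0,0,0,-0.3,0]
    - [0,0,0,0,0,-1,0]
    - [0,0,0,0,0,-1.5,0]
    - [0,0,0,0,0,-2,0]
    - [0,0,0,0,0,-2,0]
    - [0,0,0,0,0,-2,0]
    - [0,0,0,0,0,-2,0]
    - [0,0,0,0,0,-1.5,0]
    - [0,0,0,0,0,0,0]
    - [0,0,0,0,0,0,0]

```text
t: 7.4
tool_pos: [0.611, -0.2403, 0.1518]
tool_rot: [2.983, 0.981, 0.003]
contact_force: [-0.4, 0.1, -2.4]
opening: 0.0333
```

Run:
```python
from g import *
go([.6546,.1850,.15])
i,d=vision.get_image('scene'); u,v=proj('scene',[.61,-.24,.14]).astype(int); save('c.png',i,(max(u-70,0),v-70,u+90,v+80),4)
```

```text
t 7.4 pos [ 0.611  -0.2403  0.1518] az y -53.59 z [ 0.0021 -0.0012 -1.    ] F [-0.35  0.06 -2.44] open 0.0333 tips 0.022
shift cm [ 28.76 -31.64   0.14]
```

View pics/c.png

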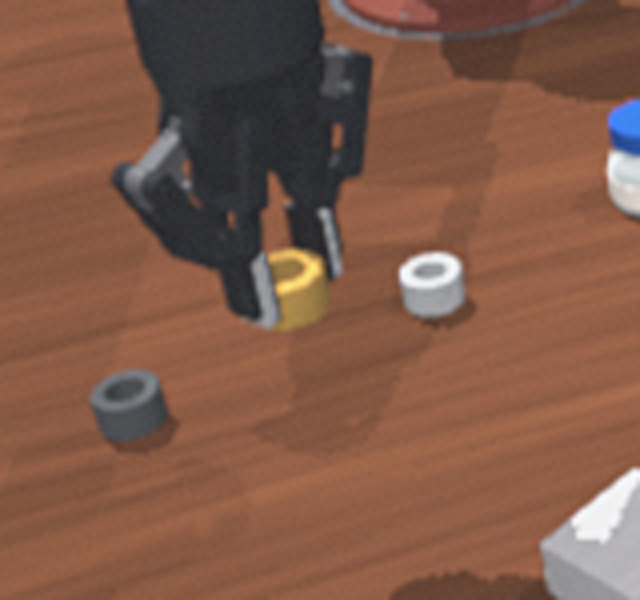

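Run:
```python
from m import *
from g import go
for n in('scene','top'):
    i,d=vision.get_image(n); P=cloud(n,d)
    for m,c,s in comps(n,i,'brass'):
        q=P[m]; 
        if abs(np.median(q[:,1])+.24)<.06:
            top=q[(q[:,2]>np.percentile(q[:,2],95)-.003)]
            print(n,c,s,np.median(q,0).round(4),'ranges',q.min(0).round(4),q.max(0).round(4),'top',len(top),((top.min(0)+top.max(0))/2).round(4))
            print('along tool x,y',*[((q-[.611,-.2403,.1388])[:,:2]@a).round(4)[[0]] for a in []])
            for nm,a in(('x',[.805,.593]),('y',[.593,-.805])):
                w=(q[:,:2]-[.611,-.2403])@a; print(nm,w.min().round(4),w.max().round(4))
o=ctrl.get_obs();x,y,z=o['tool_pos']; 
u,v=proj('scene',[.61,-.24,.14]).astype(int); print('crop origin',max(u-70,0),v-70,'expected top centre',proj('scene',[x,y,z-.006]),'bottom',proj('scene',[x,y,z-.028]))
```

```text
scene [129.77578475 215.73991031] [123 207  15  20 223] [ 0.6205 -0.2342  0.1386] ranges [ 0.3548 -0.2468 -0.001 ] [ 0.6283 -0.2165  0.1463] top 81 [ 0.6089 -0.2334  0.1439]
along tool x,y
x -0.1947 0.0173
y -0.1684 0.0147
crop origin 55 144 expected top centre [125.84005575 212.88141755] bottom [128.04509201 222.59464988]
```

>>> jog_arm:
  deltas:
    - [0,0,0,1.2,-1.3,0,0]
    - [0,0,0,2.4,-2.65,0,0]
    - [0,0,0,2.4,-2.65,0,0]
    - [0,0,0,2.4,-2.65,0,0]
    - [0,0,0,2.4,-2.65,0,0]
    - [0,0,0,2.4,-2.65,0,0]
    - [0,0,0,2.4,-2.65,0,0]
    - [0,0,0,2.4,-2.65,0,0]
    - [0,0,0,2.4,-2.65,0,0]
    - [0,0,0,2.4,-2.65,0,0]
    - [0,0,0,2.4,-2.65,0,0]
    - [0,0,0,2.4,-2.65,0,0]

```text
t: 8.55
tool_pos: [0.6508, 0.1705, 0.1481]
tool_rot: [-2.984, -0.981, 0.005]
contact_force: [1.0, 0.1, -0.4]
opening: 0.0331
```

>>> jog_arm:
  deltas:
    - [0,0,0,1.2,-1.2,0,0]
    - [0,0,0,0,0,0,0]
    - [0,0,0,0,0,0,0]
    - [0,0,0,0,0,0,0]

```text
t: 8.88
tool_pos: [0.6539, 0.1846, 0.1491]
tool_rot: [2.984, 0.981, -0.003]
contact_force: [0.9, -0.9, -1.4]
opening: 0.0333
```

Run:
```python
from m import *
from g import go
go([.6546,.1850,.1])
i,d=vision.get_image('scene'); np.savez('d',i=i,d=d); P=cloud('scene',d)
u,v=proj('scene',[.6546,.185,.09]).astype(int); o=(u-75,v-75); save('d.png',i,(o[0],o[1],u+75,v+65),4)
x,y,z=ctrl.get_obs()['tool_pos']
print('origin',o,'post tip exp',proj('scene',[.6546,.185,.05]),'post foot',proj('scene',[.6546,.185,.014]),'blank top/bot',proj('scene',[x,y,z-.006]),proj('scene',[x,y,z-.028]))
Q=P[v-40:v+70,u-80:u+40].reshape(-1,3)
for a,b in((.011,.017),(.083,.09)):
    q=Q[(Q[:,2]>a)&(Q[:,2]<b)&(abs(Q[:,0]-.605)<.1)&(abs(Q[:,1]-.148)<.1)][:,:2]; print(a,len(q),q.mean(0) if len(q) else 0,cv2.minAreaRect(q.astype(np.float32)*1000))
```

```text
t 8.88 pos [0.6539 0.1846 0.1491] az y -53.62 z [-0.002 -0.001 -1.   ] F [ 0.87 -0.86 -1.4 ] open 0.0333 tips 0.022
shift cm [0.09 0.01 4.91]
origin (np.int64(255), np.int64(116)) post tip exp [328.95735319 207.0035958 ] post foot [327.85253249 220.06344123] blank top/bot [331.61104988 170.50001799] [330.85901146 179.45609787]
0.011 861 [0.61925036 0.14966754] ((606.129150390625, 145.90554809570312), (180.46371459960938, 58.66645812988281), 36.7623405456543)
0.083 104 [0.60736457 0.14542955] ((605.92041015625, 146.0026092529297), (58.25657653808594, 17.44007682800293), 36.65013122558594)
```

View pics/d.png

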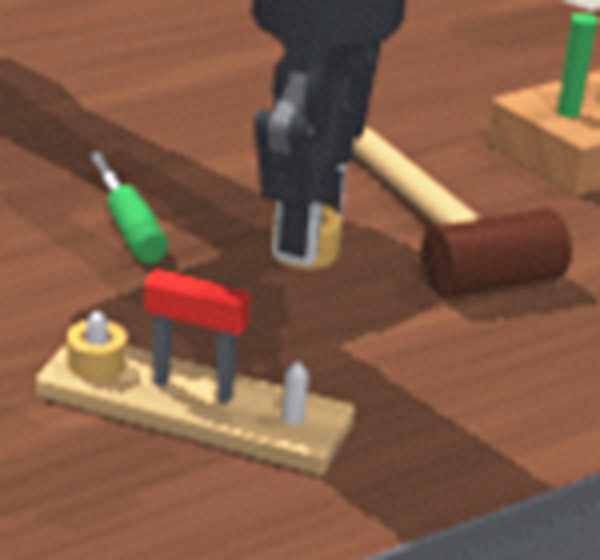

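Scene view: the free post tip is at (329,207), which matches the prediction. The held blank's right edge at 340 and bottom at 183 also match predictions. Next I'll lower it to just above the tip and check the alignment.

>>> jog_arm:
  deltas:
    - [0,0,0,0.07,0,0.7,0]
    - [0,0,0,0,0,1,0]
    - [0,0,0,0,0,1.2,0]
    - [0,0,0,0,0,1.2,0]
    - [0,0,0,0,0,0.8,0]
    - [0,0,0,0,0,0.4,0]
    - [0,0,0,0,0,0,0]
    - [0,0,0,0,0,0,0]
    - [0,0,0,0,0,0,0]

```text
t: 9.68
tool_pos: [0.6555, 0.1861, 0.098]
tool_rot: [2.984, 0.981, 0.002]
contact_force: [-0.1, 0.0, -0.8]
opening: 0.0333
```

Run:
```python
from m import *
from g import go
go([.6546,.1850,.042])
i,d=vision.get_image('scene'); save('e.png',i,(275,145,375,235),6)
x,y,z=ctrl.get_obs()['tool_pos']
print('tip',proj('scene',[.6546,.185,.05]),'blank bot',proj('scene',[x,y,z-.039]),'top',proj('scene',[x,y,z-.017]))
```

```text
t 9.68 pos [0.6555 0.1861 0.098 ] az y -53.59 z [ 1.2e-03  2.0e-04 -1.0e+00] F [-0.13  0.01 -0.82] open 0.0333 tips 0.022
shift cm [-0.15  0.03  5.6 ]
tip [328.95735319 207.0035958 ] blank bot [329.95984052 203.62337525] top [330.67407505 195.28762129]
```

View pics/e.png

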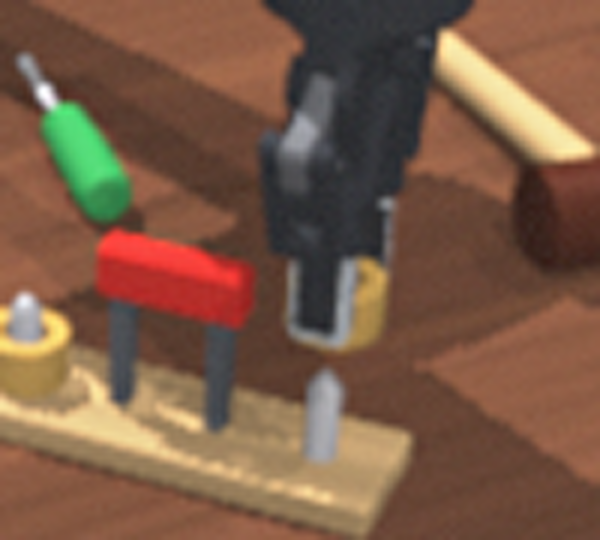

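Scene crop: the post axis is at column 329.2 and the blank centre at about 330.2. The remaining 1.5 mm of offset along tool x matches the pose reading, so I'll correct it and lower the blank.

>>> jog_arm:
  deltas:
    - [0,0,0,-0.13,0.02,0,0]
    - [0,0,0,0,0,0.4,0]
    - [0,0,0,0,0,0.4,0]
    - [0,0,0,0,0,0.4,0]
    - [0,0,0,0,0,0.4,0]
    - [0,0,0,0,0,0.4,0]
    - [0,0,0,0,0,0.4,0]
    - [0,0,0,0,0,0,0]
    - [0,0,0,0,0,0,0]

```text
t: 10.48
tool_pos: [0.6538, 0.185, 0.0727]
tool_rot: [-2.984, -0.981, 0.002]
contact_force: [-1.3, -0.8, -0.9]
opening: 0.0329
```

```bash
python3 g.py .6546 .1850 .042
```

```text
t 10.48 pos [0.6538 0.185  0.0727] az y -53.6 z [-1.e-03 -2.e-04 -1.e+00] F [-1.32 -0.81 -0.87] open 0.0329 tips 0.022
shift cm [0.07 0.05 3.07]
```

>>> jog_arm:
  deltas:
    - [0,0,0,0.05,0.03,0.4,0]
    - [0,0,0,0,0,0.5,0]
    - [0,0,0,0,0,0.5,0]
    - [0,0,0,0,0,0.5,0]
    - [0,0,0,0,0,0.4,0]
    - [0,0,0,0,0,0.4,0]
    - [0,0,0,0,0,0.2,0]
    - [0,0,0,0,0,0,0]
    - [0,0,0,0,0,0,0]

```text
t: 11.23
tool_pos: [0.6546, 0.1851, 0.0442]
tool_rot: [-2.984, -0.981, 0.0]
contact_force: [0.5, 0.5, -0.5]
opening: 0.0334
```

Run:
```python
from m import *
from g import go
go([.6546,.1850,.042])
i,d=vision.get_image('scene'); save('f.png',i,(255,145,355,235),6)
```

```text
t 11.23 pos [0.6546 0.1851 0.0442] az y -53.59 z [-2.e-04 -0.e+00 -1.e+00] F [ 0.48  0.54 -0.48] open 0.0334 tips 0.022
shift cm [-0.01  0.01  0.22]
```

View pics/f.png

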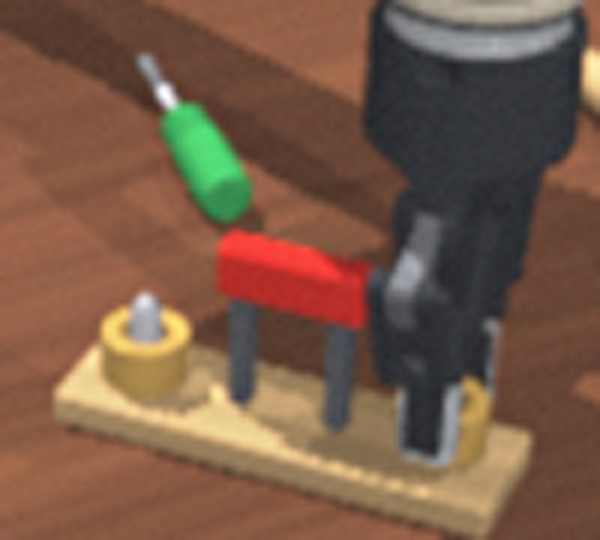

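The blank is on the post about 2 mm above the base, and the handle is untouched. I'll lower the last bit, release and rise straight up.

>>> jog_arm:
  deltas:
    - [0,0,0,0,0,0.1,0]
    - [0,0,0,0,0,0.1,0]
    - [0,0,0,0,0,0,0]
    - [0,0,0,0,0,0,0.45]
    - [0,0,0,0,0,0,0.5]
    - [0,0,0,0,0,0,0.55]
    - [0,0,0,0,0,0,0.6]
    - [0,0,0,0,0,0,0.7]
    - [0,0,0,0,0,0,0.7]

```text
t: 12.03
tool_pos: [0.6547, 0.1851, 0.0425]
tool_rot: [2.984, 0.981, 0.0]
contact_force: [-0.5, -0.3, -0.1]
opening: 0.06
```

>>> jog_arm:
  deltas:
    - [0,0,0,0,0,-0.3,0.7]
    - [0,0,0,0,0,-0.8,0.7]
    - [0,0,0,0,0,-1.2,0.7]
    - [0,0,0,0,0,-2,0.8]
    - [0,0,0,0,0,-2.5,1]
    - [0,0,0,0,0,-2.5,1]
    - [0,0,0,0,0,-2,1]
    - [0,0,0,0,0,-1,1]
    - [0,0,0,0,0,0,1]
    - [0,0,0,0,0,0,1]

```text
t: 12.87
tool_pos: [0.6549, 0.1852, 0.1661]
tool_rot: [2.984, 0.981, 0.002]
contact_force: [0.7, 0.1, -0.4]
opening: 0.0852
```

Run:
```python
from m import *
from g import go
i,d=vision.get_image('scene'); save('g.png',i,(255,145,355,235),6); P=cloud('scene',d)
Q=P[150:250,255:360].reshape(-1,3); Q=Q[(abs(Q[:,0]-.605)<.1)&(abs(Q[:,1]-.148)<.1)]
for a,b in((.011,.017),(.083,.09)):
    q=Q[(Q[:,2]>a)&(Q[:,2]<b)][:,:2]; print(a,cv2.minAreaRect(q.astype(np.float32)*1000))
for m,c,s in comps('scene',i,'brass'):
    q=P[m]; print(c,s,np.percentile(q[:,2],95))
go([.6048,.148,.08])
```

```text
0.011 ((606.6736450195312, 146.2604217529297), (180.42971801757812, 59.695167541503906), 36.2971305847168)
0.083 ((606.7736206054688, 145.4236602783203), (57.960426330566406, 16.61505889892578), 35.79051208496094)
[159.03790614  29.7400722 ] [139  19  41  20 554] 0.2501647924656872
[278.75757576 204.24242424] [271 196  16  16 165] 0.03646067510700119
[327.85555556 216.72777778] [320 208  17  16 180] 0.03639705305861532
t 12.92 pos [0.6541 0.185  0.1644] az y -53.6 z [-1.4e-03 -2.0e-04 -1.0e+00] F [0.89 0.   0.78] open 0.0854 tips 0.022
shift cm [-6.15  0.06  8.45]
```

View pics/g.png

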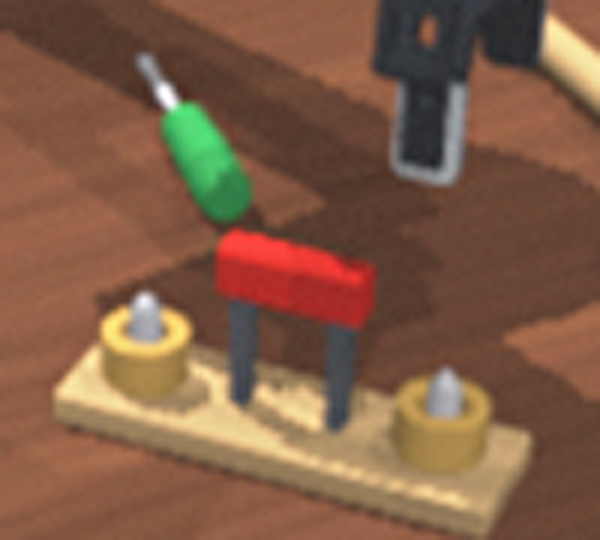

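Both brass blanks are seated, with tops at 0.036 m. The post tips show at (279,194) and (329,206). Next is the handle.

>>> jog_arm:
  deltas:
    - [0,0,0,-1.2,0,0,1]
    - [0,0,0,-1.6,0.03,0,1]
    - [0,0,0,-1.6,0,0,1]
    - [0,0,0,-1.2,0,0,1]
    - [0,0,0,-0.6,0,0.5,1]
    - [0,0,0,0,0,1,1]
    - [0,0,0,0,0,1.5,1]
    - [0,0,0,0,0,1,1]
    - [0,0,0,0,0,0.5,1]
    - [0,0,0,0,0,0,1]
    - [0,0,0,0,0,0,1]

```text
t: 13.83
tool_pos: [0.6048, 0.1483, 0.1195]
tool_rot: [-2.984, -0.982, 0.002]
contact_force: [-0.3, -0.5, -0.0]
opening: 0.0854
```

```bash
python3 g.py .605 .1477 .078
```

```text
t 13.83 pos [0.6048 0.1483 0.1195] az y -53.58 z [-1.3e-03 -1.0e-04 -1.0e+00] F [-0.32 -0.55 -0.01] open 0.0854 tips 0.022
shift cm [-0.01  0.06  4.15]
```

>>> jog_arm:
  deltas:
    - [0,0,0,0,0.03,0.5,1]
    - [0,0,0,0,0,1,1]
    - [0,0,0,0,0,1,1]
    - [0,0,0,0,0,1,1]
    - [0,0,0,0,0,0.6,1]
    - [0,0,0,0,0,0,1]
    - [0,0,0,0,0,0,1]

```text
t: 14.42
tool_pos: [0.6046, 0.1477, 0.0783]
tool_rot: [-2.984, -0.981, 0.003]
contact_force: [-0.7, -0.6, 0.2]
opening: 0.0854
```

>>> jog_arm:
  deltas:
    - [0,0,0,0,0,0,0.5]
    - [0,0,0,0,0,0,0.35]
    - [0,0,0,0,0,0,0.25]
    - [0,0,0,0,0,0,0.15]
    - [0,0,0,0,0,0,0.1]
    - [0,0,0,0,0,0,0]
    - [0,0,0,0,0,0,0]
    - [0,0,0,0,0,0,0]
    - [0,0,0,0,0,0,0]
    - [0,0,0,0,0,0,0]
    - [0,0,0,0,0,0,0]
    - [0,0,0,0,0,0,0]
  grip_force: 80

```text
t: 15.42
tool_pos: [0.6055, 0.1477, 0.0797]
tool_rot: [2.984, 0.981, 0.001]
contact_force: [1.4, -1.8, 1.7]
opening: 0.0147
```

```bash
python3 g.py .605 .1477 .078
```

```text
t 15.42 pos [0.6055 0.1477 0.0797] az y -53.6 z [ 9.e-04 -2.e-04 -1.e+00] F [ 1.42 -1.84  1.66] open 0.0147 tips 0.022
shift cm [-0.04 -0.03  0.17]
```

Gripped, with an opening of about 15 mm on the 16 mm bar. I'm lifting gently.

>>> jog_arm:
  deltas:
    - [0,0,0,0,0,-0.2,0]
    - [0,0,0,0,0,-0.5,0]
    - [0,0,0,0,0,-0.8,0]
    - [0,0,0,0,0,-1,0]
    - [0,0,0,0,0,-1,0]
    - [0,0,0,0,0,-1,0]
    - [0,0,0,0,0,-1,0]
    - [0,0,0,0,0,-1,0]
    - [0,0,0,0,0,-1,0]
    - [0,0,0,0,0,-1,0]
    - [0,0,0,0,0,-1,0]
    - [0,0,0,0,0,-1,0]

```text
t: 16.42
tool_pos: [0.6051, 0.1479, 0.1853]
tool_rot: [2.984, 0.981, 0.0]
contact_force: [-0.3, -0.9, -7.5]
opening: 0.0148
```

>>> jog_arm:
  deltas:
    - [0,0,0,0,0,-1,0]
    - [0,0,0,0,0,-1,0]
    - [0,0,0,0,0,-1,0]
    - [0,0,0,0,0,-0.7,0]
    - [0,0,0,0,0,-0.4,0]
    - [0,0,0,0,0,-0.2,0]
    - [0,0,0,0,0,0,0]
    - [0,0,0,0,0,0,0]
    - [0,0,0,0,0,0,0]
    - [0,0,0,0,0,0,0]
    - [0,0,0,0,0,0,0]
    - [0,0,0,0,0,0,0]

```text
t: 17.42
tool_pos: [0.6049, 0.1478, 0.2269]
tool_rot: [-2.984, -0.981, 0.001]
contact_force: [1.2, 0.4, -6.4]
opening: 0.0146
```

Run:
```python
from m import *
from g import go
go([.605,.148,.23])
i,d=vision.get_image('scene'); np.savez('hh',i=i,d=d); save('h.png',i,s=1.5); P=cloud('scene',d)
for k in('brass','wood'):
    for m,c,s in comps('scene',i,k):
        q=P[m]; q=q[(abs(q[:,0]-.605)<.1)&(abs(q[:,1]-.148)<.1)]
        if len(q)<50: continue
        h=np.percentile(q[:,2],95); print(k,c,h)
        if k=='wood':
            # plane of base top
            w=q[abs(q[:,2]-np.median(q[:,2]))<.012]; w=w[w[:,2]>np.median(w[:,2])-.004]
            A=np.c_[w[:,:2]-[.605,.148],np.ones(len(w))]; print('plane',np.linalg.lstsq(A,w[:,2],rcond=None)[0])
```

```text
t 17.42 pos [0.6049 0.1478 0.2269] az y -53.6 z [-7.e-04 -1.e-04 -1.e+00] F [ 1.19  0.36 -6.45] open 0.0146 tips 0.022
shift cm [ 0.02 -0.01 -0.31]
brass [279.27173913 148.30978261] 0.18367493930147372
brass [332.98113208 158.73113208] 0.18356511907417394
wood [314.83774038 159.20012019] 0.1827562873652554
plane [-0.00884638  0.00973577  0.16190802]
```

View pics/h.png

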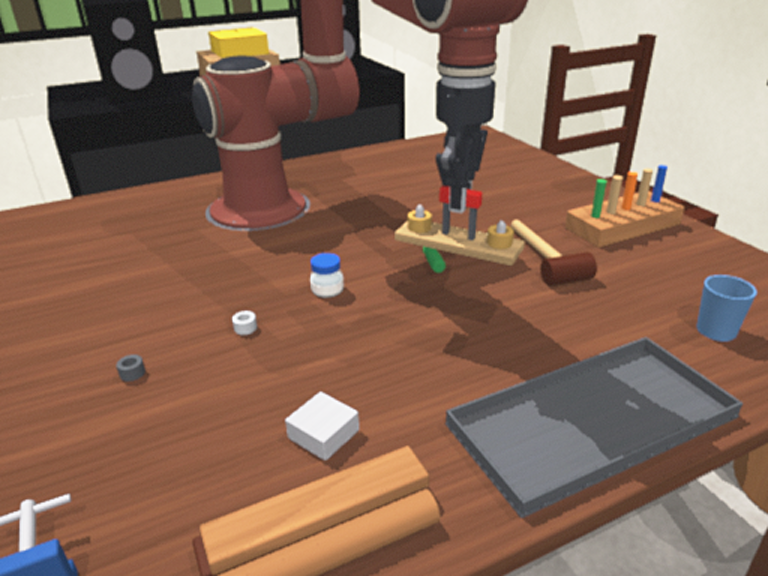

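The carrier hangs level at about (307,160) in camera pixels with both blanks seated, and the silver and dark blanks have not moved. Handing in.

```bash
python3 -c "
from station import ctrl
print(abs(ctrl.get_obs()['dq']).max()); print(ctrl.finish_job())"
```

```text
0.0028268769170213914
the job is handed in; nothing more can be done
None
```

I threaded the loose brass blank onto the empty post, seated it on the base and let it go. I then lifted the carrier straight up by its red handle and handed the job in at about 17.5 s, still holding it.

- **Seating:** after release, both blank tops measured 36 mm above the bench, the same as a seated blank. In the lifted view they were still equal, at 0.184 m each.
- **Height and level:** the carrier's underside is about 14.7 cm above the bench. The fitted slope of its base is within about 1°.
- **Steadiness:** the load on the wrist was 6.4 N, which matches the carrier plus two blanks. The joints were still to within 0.003 rad/s.
- **Other objects:** in the last picture the silver and dark blanks, jar, block and mallet were where they started. The graver is partly hidden behind the carrier but looks undisturbed.

**Readings that disagreed:**
- The two cameras put the carrier about 2.5 mm apart. I used the top-camera position; the scene-camera picture agreed with it at the post, and the blank went on without resistance.
- The gripper opening read about 33 mm on the 36 mm blank and 15 mm on the 16 mm bar. I took this as a sensor offset or give in the pads.

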